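# Reset an implant-training station: empty the used bay, refill it with blocks

### The job

Reset the implant practice station: tip the used red-capped vials out of the divided caddy into the yellow bin, with the blue vials in its other bay staying in, and stand the caddy back on its green mat. Then tilt the steel tray to slide the fresh bone blocks into the emptied bay and lay the tray back flat on its blue mat. The blue vials lying about on the table belong in the bay with the other blue ones, and at the end the bin's lid must be fully shut; leave the jaw model, carton and cup alone.

Things in the scene. Friction and masses are not known exactly. Their poses are not given: they have to be found in the camera images.
- caddy_grip (a point): white divided caddy, loose, 195 (x) x 128 (y) mm, 0.21 to 0.33 kg. Point: centre of the grey lug on its divider, 62 mm above the underside; axes are the caddy's. Lug: disc 32 mm across, 12 mm thick, axis along y; pinch its flat faces along y, at any lean about y. Divider (below lug, along y): 6 mm thick, top 36 mm above underside. Used-vial bay on the -x side, blue-vial bay on the +x side
- bay_used (a point): point on the caddy: floor of the used bay, 45 mm to -x of the divider, 58 mm below the lug's centre. Each bay: 4 mm floor, flat out to x = 48 mm, then rising at 20 degrees to an open lip at x = 97 mm, 22 mm above the underside; end walls y = 60 to 64 mm, 36 mm high. Vials and blocks slide at 17 to 22 degrees: tilting about 50 degrees towards -x empties it, the other bay's vials lodge against the divider
- caddy_mat: green mat, fixed, 220 (x) x 200 (y) x 2 mm, on which the caddy stands at the start and in the end; origin: centre of its underside
- tray_grip (a point): steel tray, loose, open at its front (+x end), 130 (x) x 80 (y) mm, walls 16 mm high, floor 3 mm, 0.11 to 0.18 kg. Point: on the black upright tab behind its back wall, 45 mm above the underside, 80 mm behind the tray's centre; axes are the tray's. Tab: 30 mm along x, 10 mm along y (pinch along y), top 62 mm above underside. Blocks slide off the front when it is tilted front-down beyond 17 to 22 degrees
- tray_mouth (a point): point on the tray: middle of the front edge of its floor (tray x = +65 mm, 3 mm above the underside), 145 mm ahead of and 42 mm below tray_grip; x = ahead, z = up out of the tray
- tray_mat: blue mat, fixed, 190 x 130 x 2 mm, on which the tray lies at the start and in the end; origin: centre of its underside
- bin_mouth (a point): yellow waste bin, fixed, 150 (x) x 200 (y) x 120 mm high, walls 4 mm. This point: centre of its open mouth, 120 mm above the table; lid hinged along its +x rim
- lid (a joint): the bin's yellow lid, 150 (hinge to free edge) x 200 x 6 mm, hinged on the bin's +x rim: 0 = shut, 1.57 = upright, more = leaning back (starts at 1.55 to 1.85, ends at 1.9). Stiff hinge (about 0.17 N m): it stays where it is left; swing it over with 2 to 3 N near the free edge. A small red knob stands 35 mm off its outer face, 30 mm from the free edge, half-way along y
- jaw: bystander: plaster jaw model with pink gums and teeth, loose, about 60 x 60 x 36 mm; leave it alone
- carton: bystander: white, navy and red carton, loose, 85 x 45 x 24 mm, lying; leave it alone
- cup: bystander: white paper cup, loose, 72 mm across, 85 mm high; leave it alone
- used1_c (a point): used vial (clear-white tube, red caps) in the caddy's used bay, lying flat along its own x; 44 mm long, 16 x 16 mm square caps at both ends with a 14 mm round tube (27 mm free) between them, 12 g; point: its centre (8 mm above what it lies on); absent in some starts
- used2_c (a point): used vial (clear-white tube, red caps) in the caddy's used bay, lying flat along its own x; 44 mm long, 16 x 16 mm square caps at both ends with a 14 mm round tube (27 mm free) between them, 12 g; point: its centre (8 mm above what it lies on); absent in some starts
- used3_c (a point): used vial (clear-white tube, red caps) in the caddy's used bay, lying flat along its own x; 44 mm long, 16 x 16 mm square caps at both ends with a 14 mm round tube (27 mm free) between them, 12 g; point: its centre (8 mm above what it lies on); absent in some starts
- used4_c (a point): used vial (clear-white tube, red caps) in the caddy's used bay, lying flat along its own x; 44 mm long, 16 x 16 mm square caps at both ends with a 14 mm round tube (27 mm free) between them, 12 g; point: its centre (8 mm above what it lies on); absent in some starts
- keep1_c (a point): unused blue vial already in the caddy's other bay, lying flat along its own x; 44 mm long, 16 x 16 mm square caps at both ends with a 14 mm round tube (27 mm free) between them, 12 g; point: its centre (8 mm above what it lies on)
- keep2_c (a point): unused blue vial already in the caddy's other bay, lying flat along its own x; 44 mm long, 16 x 16 mm square caps at both ends with a 14 mm round tube (27 mm free) between them, 12 g; point: its centre (8 mm above what it lies on)
- stray1_c (a point): unused blue vial astray on the table beyond the caddy, lying flat along its own x; 44 mm long, 16 x 16 mm square caps at both ends with a 14 mm round tube (27 mm free) between them, 12 g; point: its centre (8 mm above what it lies on); absent in some starts
- stray2_c (a point): unused blue vial astray on the table beyond the caddy, lying flat along its own x; 44 mm long, 16 x 16 mm square caps at both ends with a 14 mm round tube (27 mm free) between them, 12 g; point: its centre (8 mm above what it lies on); absent in some starts
- stray3_c (a point): unused blue vial astray on the table beyond the caddy, lying flat along its own x; 44 mm long, 16 x 16 mm square caps at both ends with a 14 mm round tube (27 mm free) between them, 12 g; point: its centre (8 mm above what it lies on); absent in some starts
- block1_c (a point): practice bone block, cream with a pink top, 28 (x) x 20 (y) x 16 mm, 14 g, on the tray's floor; point: its centre; absent in some starts
- block2_c (a point): practice bone block, cream with a pink top, 28 (x) x 20 (y) x 16 mm, 14 g, on the tray's floor; point: its centre; absent in some starts
- block3_c (a point): practice bone block, cream with a pink top, 28 (x) x 20 (y) x 16 mm, 14 g, on the tray's floor; point: its centre; absent in some starts
- block4_c (a point): practice bone block, cream with a pink top, 28 (x) x 20 (y) x 16 mm, 14 g, on the tray's floor; point: its centre; absent in some starts

How it is judged:
On the way, in this order (a step that is already met when the one before it is completed fails the run):
1. the caddy is tipped, used bay down, over the bin, with the blue vials of its other bay still in (angle between caddy_grip's own z axis and vertical above 0.6 rad and horizontal distance between caddy_grip and bin_mouth below 0.15 m and x of keep1_c in the frame of caddy_grip between 0.003 and 0.1 m and y of keep1_c in the frame of caddy_grip between -0.061 and 0.061 m and z of keep1_c in the frame of caddy_grip between -0.06 and -0.012 m and x of keep2_c in the frame of caddy_grip between 0.003 and 0.1 m and y of keep2_c in the frame of caddy_grip between -0.061 and 0.061 m and z of keep2_c in the frame of caddy_grip between -0.06 and -0.012 m), for 0.2 s.
2. every used vial is in the bin and the caddy stands upright on its green mat (x of used1_c in the frame of bin_mouth between -0.073 and 0.073 m and y of used1_c in the frame of bin_mouth between -0.098 and 0.098 m and z of each of used1_c, used2_c, used3_c, used4_c in the frame of bin_mouth below -0.01 m and x of used2_c in the frame of bin_mouth between -0.073 and 0.073 m and y of used2_c in the frame of bin_mouth between -0.098 and 0.098 m and x of used3_c in the frame of bin_mouth between -0.073 and 0.073 m and y of used3_c in the frame of bin_mouth between -0.098 and 0.098 m and x of used4_c in the frame of bin_mouth between -0.073 and 0.073 m and y of used4_c in the frame of bin_mouth between -0.098 and 0.098 m and horizontal distance between caddy_grip and caddy_mat below 0.06 m and angle between caddy_grip's own z axis and vertical below 0.08 rad and height (world z) of caddy_grip below 0.072 m), for 0.3 s.
3. the tray is tilted with its open front over the emptied bay (angle between tray_mouth's own z axis and vertical above 0.25 rad and x of tray_mouth in the frame of caddy_grip between -0.13 and 0.01 m and y of tray_mouth in the frame of caddy_grip between -0.075 and 0.075 m), for 0.1 s.
At the end, for the whole second after the job is handed in: used vials inside the bin, lid shut (<0.06 rad); caddy upright (0.08 rad) within 60 mm of its mat's middle, all blue vials in its blue bay, all blocks in the other bay; tray flat (0.08 rad) within 50 mm of its mat's middle (all of step 2 and x of keep1_c in the frame of caddy_grip between 0.003 and 0.1 m and y of keep1_c in the frame of caddy_grip between -0.061 and 0.061 m and z of keep1_c in the frame of caddy_grip between -0.06 and -0.012 m and x of keep2_c in the frame of caddy_grip between 0.003 and 0.1 m and y of keep2_c in the frame of caddy_grip between -0.061 and 0.061 m and z of keep2_c in the frame of caddy_grip between -0.06 and -0.012 m and x of stray1_c in the frame of caddy_grip between 0.003 and 0.1 m and y of stray1_c in the frame of caddy_grip between -0.061 and 0.061 m and z of stray1_c in the frame of caddy_grip between -0.06 and -0.012 m and x of stray2_c in the frame of caddy_grip between 0.003 and 0.1 m and y of stray2_c in the frame of caddy_grip between -0.061 and 0.061 m and z of stray2_c in the frame of caddy_grip between -0.06 and -0.012 m and x of stray3_c in the frame of caddy_grip between 0.003 and 0.1 m and y of stray3_c in the frame of caddy_grip between -0.061 and 0.061 m and z of stray3_c in the frame of caddy_grip between -0.06 and -0.012 m and x of block1_c in the frame of caddy_grip between -0.1 and -0.003 m and y of block1_c in the frame of caddy_grip between -0.061 and 0.061 m and z of block1_c in the frame of caddy_grip between -0.06 and -0.012 m and x of block2_c in the frame of caddy_grip between -0.1 and -0.003 m and y of block2_c in the frame of caddy_grip between -0.061 and 0.061 m and z of block2_c in the frame of caddy_grip between -0.06 and -0.012 m and x of block3_c in the frame of caddy_grip between -0.1 and -0.003 m and y of block3_c in the frame of caddy_grip between -0.061 and 0.061 m and z of block3_c in the frame of caddy_grip between -0.06 and -0.012 m and x of block4_c in the frame of caddy_grip between -0.1 and -0.003 m and y of block4_c in the frame of caddy_grip between -0.061 and 0.061 m and z of block4_c in the frame of caddy_grip between -0.06 and -0.012 m and horizontal distance between tray_mouth and tray_mat below 0.115 m and horizontal distance between tray_grip and tray_mat below 0.13 m and angle between tray_mouth's own z axis and vertical below 0.08 rad and height (world z) of tray_mouth below 0.012 m and value of joint lid below 0.06 rad); the robot touches nothing.
It fails at once if a blue vial that was in the caddy falls out of it (distance between any of keep1_c, keep2_c and caddy_grip above 0.15 m).
It fails at once if the jaw model, the carton or the cup is shifted by more than 30 mm (distance of any of jaw, carton, cup from where it was at the start of the episode above 0.03 m).
Of used1, used2, used3, used4 only 2 to 4 are there at a start; the rules pass over those that are not, and their reading is None.
Of stray1, stray2, stray3 only 1 to 3 are there at a start; the rules pass over those that are not, and their reading is None.
Of block1, block2, block3, block4 only 2 to 4 are there at a start; the rules pass over those that are not, and their reading is None.
At some moment in a run one of stray1, stray2, stray3 may be knocked a few centimetres aside while the robot is not near it.
It also fails if it takes over 210 s, if anything falls off the work surface, if the arm or the gripper's body presses on something with over 40 N, if the wrist force passes 120 N, or if a joint passes its speed limit or range.

### The arm

A 6-joint arm with a two-finger parallel gripper is mounted at the origin on the work surface. World frame = base frame: x ahead of the robot, y to its left, z up, the work surface at z = 0. Lengths are in m, angles in rad, forces in N, time in s.
With the tool pointing down it reaches from about 0.3 to 0.775 m from the base axis. Payload 14.6 kg.
Tool frame: the origin (TCP) lies at the centre of the arm's flange, where the gripper is bolted on; the fingertips stand 199 mm ahead of it and the grasp point (between the pads) lies 180 mm ahead of it; z points along the fingers, y is the line along which they close (so a half turn about z gives the same grasp; the last joint's range is limited). The gripper opens to 94 mm and grips with 3 to 60 N. Pads are 16 mm wide; open, the fingers measure 119 mm over their backs; the gripper's body (75 mm by 177 mm) begins 78 mm behind the grasp point.
Start: joints at [-1.337, 0.3, 1.521, -0, 1.321, -0.067], TCP at [0.163, -0.525, 0.405] pointing down, gripper open.
Joint ranges: [-3.03, 3.03], [-0.79, 2.21], [0.23, 2.52], [-1.04, 4.18], [0, 3.07], [-2.55, 2.55]. Speed limits (rad/s): [2.22, 2.22, 2.57, 3.14, 3.14, 3.14].

### API

Orientations are given as a rotation vector (axis times angle).
In Python, from station import status, optics, job gives the robot as it stands.
- The arm moves only by the tool step_arm, never from a script. Its argument "plan" is a list that holds one entry, the list of rows, each a list of 6 numbers: the shift along the tool's x, y, z in mm, then the turn, a rotation vector about the tool's x, y, z in rad. A call has 1 to 20 rows; each row is the pose to reach, as a shift and turn from the pose commanded when the call began, along the tool's axes at that moment; what a row does not reach only later rows make up. A row lasts 1/8 s, in which the tool goes at most 62.5 mm and 10.7 degrees, less where a joint would pass 70% of its speed; a pose out of reach is approached as far as the arm can. A call with a gripper value outside its range is refused whole. "grip" is the closure, from 0 (fully open) to 1 (shut), set as the call begins (left out, the last holds). The fingers move at their own pace and stop on an object; "newtons" is the grip in N (left out, the last holds). Time passes only in rows, so rows that repeat a pose let the fingers close. It gives the time, the measured TCP pose, the force, the opening and the grip force at its end, in the units of the state.
- status.state(): the state, without advancing time (a new reading comes with each control period).
- optics.camera(name): name is "side" or "top" or "wrist"; returns a dict with "img" (420x560x3 uint8, blue, green, red), "fx", "fy", "cx", "cy" (pixels), "D" ([k1, k2, p1, p2, k3] as OpenCV has them; the pictures are not rectified), "R" (3x3) and "t" (3): a world point X has camera coordinates R X + t; the wrist camera has in their place "T_tool_cam" (4x4, takes a point from camera to tool coordinates, whose origin is the TCP and whose axes are the flange's). Camera axes: x right, y down, z forward; pixel columns grow to the right and rows downward; lengths in m; the calibration is good to about 2 mm. A picture is of the moment at which its call begins: read the wrist's pose just before it. There is no depth.
- job.sign_off(): hands the job in; it is judged then, once.
The state is a dict: "time": time; "joint_pos": joint angles; "joint_vel": joint speeds; "joint_efforts": joint torques, N m; "position": TCP position; "ee_rot": TCP orientation; "ft_force": force on the tool from outside, world axes, zero at the start; "moment": the same for the moment, N m; "finger_gap": finger opening in m; "finger_force": force on a finger pad.
Only numpy, scipy, OpenCV 4.12 (cv2) and the standard library are available. Lean on these libraries where they do the work, as an engineer would, in place of code of your own. Each camera call takes 0.05 s, during which the arm holds its last target. There are 200 camera calls.

## Working session

There is one attempt and no reset: what is moved stays moved. The work goes in short steps, Python scripts to look and compute and a tool call to move; the robot and the scene stay as the last step left them, time stands still between calls to the robot, and variables do not carry over. Pictures are saved under pics/ and viewed, at most 14 in all, crops included, and the job is handed in when it is done.

Besides the shell and the picture viewer there is one more tool, called after "Call:" by a JSON object that holds its "method" and its "body", one argument or row to a line. step_arm: Moves the arm, as the interface text tells. Its arguments: {"type":"object","properties":{"plan":{"type":"array"},"grip":{"type":"number"},"newtons":{"type":"number"}},"required":["plan"]}

```bash
mkdir -p pics; ls
cat > h.py <<'E'
import sys; sys.path.insert(0,'.')
import numpy as np, cv2
from scipy.spatial.transform import Rotation as Rn
from station import status, optics, job
def shot(name,fn=None,scale=1,crop=None):
    s=status.state(); c=optics.camera(name)
    im=c['img']
    if name=='wrist':
        T=np.eye(4);T[:3,:3]=Rn.from_rotvec(s['ee_rot']).as_matrix();T[:3,3]=s['position']
        M=np.linalg.inv(T@np.array(c['T_tool_cam']));c['R']=M[:3,:3];c['t']=M[:3,3]
    np.savez('cal_%s.npz'%name,R=c['R'],t=c['t'],K=np.array([[c['fx'],0,c['cx']],[0,c['fy'],c['cy']],[0,0,1]]),D=np.array(c['D'],float),img=im)
    if fn:
        if crop: im=im[crop[1]:crop[3],crop[0]:crop[2]]
        cv2.imwrite('pics/'+fn,cv2.resize(im,None,fx=scale,fy=scale,interpolation=cv2.INTER_CUBIC))
def px(name,uv,z):
    c=np.load('cal_%s.npz'%name)
    p=cv2.undistortPoints(np.array(uv,float).reshape(-1,1,2),c['K'],c['D'])[:,0]
    d=np.c_[p,np.ones(len(p))]@c['R']; o=-c['R'].T@c['t']
    return o+d*((z-o[2])/d[:,2])[:,None]
def proj(name,X):
    c=np.load('cal_%s.npz'%name)
    return cv2.projectPoints(np.array(X,float).reshape(-1,1,3),cv2.Rodrigues(c['R'])[0],c['t'],c['K'],c['D'])[0][:,0]
def R_(x): return Rn.from_rotvec(x)
def rel(grasp,Rt,p0=None,R0=None):
    """row to take grasp point to world pos with tool rot Rt from commanded pose"""
    s=status.state(); p0=np.array(s['position']) if p0 is None else np.array(p0); R0=Rn.from_rotvec(s['ee_rot']) if R0 is None else R0
    t=np.array(grasp)-Rt.apply([0,0,.18])
    return np.r_[R0.inv().apply(t-p0)*1000,(R0.inv()*Rt).as_rotvec()]
def down(yaw):  # tool z down, tool x axis at yaw in world
    return Rn.from_euler('z',yaw)*Rn.from_euler('x',np.pi)
E
python3 - <<'E'
from h import *
np.set_printoptions(precision=4,suppress=True)
print(status.state())
shot('top','top1.png',1.42); shot('side','side1.png',1.42)
for n in('top','side'):
  c=np.load(f'cal_{n}.npz');print(-c['R'].T@c['t'],c['R'][2])
E
```

```text
pics
{'time': 0.0, 'joint_pos': array([-1.3366,  0.3005,  1.5216, -0.    ,  1.3207, -0.0666]), 'joint_vel': array([ 0.0004, -0.0007, -0.0011, -0.0002, -0.0013, -0.001 ]), 'joint_efforts': array([ -0.0037, -53.1806, -35.2741,   0.0706,   0.0243,  -0.    ]), 'position': array([ 0.1629, -0.5253,  0.4041]), 'ee_rot': array([-3.105 , -0.4705,  0.0002]), 'ft_force': array([-0.0925,  0.3664,  0.0027]), 'moment': array([ 0.0523, -0.0483, -0.0166]), 'finger_force': 0.0, 'finger_gap': 0.09442806275987406}
[ 0.4583 -0.0088  1.0064] [ 0.1002  0.0011 -0.995 ]
[ 0.3651 -0.6171  0.7702] [ 0.1848  0.6741 -0.7151]
```

View pics/top1.png

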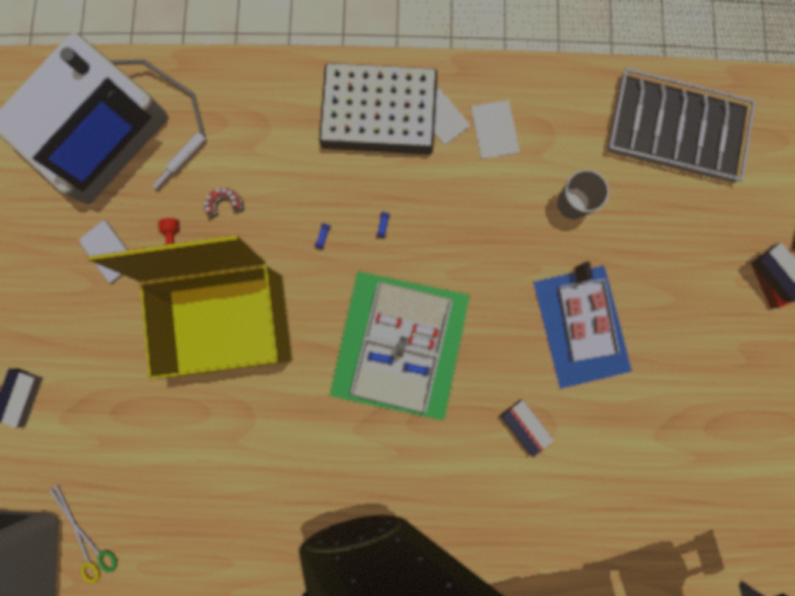

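View pics/side1.png

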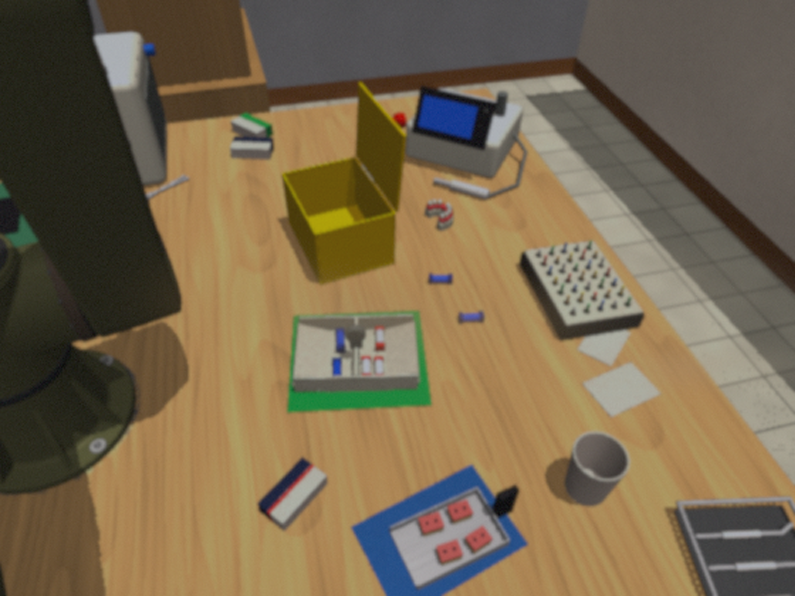

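The top view shows the green mat at (358,272)–(444,418), with the caddy's used bay on its far side and 3 used vials. The bin is on the left with its lid upright, rim corners about (142,283), (150,376), (277,362) and (267,265). Two strays lie at (323,236) and (383,225), and the tray has 4 blocks. The tab is at (583,272) and the lug at about (401,346).

Run:
```python
from h import *
np.set_printoptions(precision=3,suppress=True)
s=1.42
def q(l,z): return px('top',np.array(l)/s,z)
g=q([(358,272),(469,293),(444,418),(331,397)],.002); print('green',g[:,:2],g.mean(0)); 
print('yaw caddy x', np.arctan2(*( (g[2]+g[3]-g[0]-g[1])[[1,0]])))
print('lug',q([(401,346)],.07),'caddy corners',q([(380,283),(452,297),(427,412),(352,400)],.03)[:,:2])
b=q([(142,283),(150,376),(277,362),(267,265)],.12);print('bin',b[:,:2],b.mean(0), np.linalg.norm(np.diff(b,axis=0),axis=1))
print('bin yaw',np.arctan2(*((b[0]+b[3]-b[1]-b[2])[[1,0]])))
t=q([(535,283),(604,266),(631,371),(562,387)],.002);print('blue',t.mean(0),np.linalg.norm(np.diff(t,axis=0),axis=1),np.arctan2(*((t[2]+t[3]-t[0]-t[1])[[1,0]])))
print('tab',q([(584,268)],.062)); c=q([(559,288),(599,281),(617,355),(573,362)],.018);print('tray',c[:,:2],c.mean(0),np.arctan2(*((c[2]+c[3]-c[0]-c[1])[[1,0]])))
print('strays',q([(323,236),(383,225)],.008)); print(q([(319,247),(327,226),(382,237),(386,213)],.008)[:,:2])
print('knob',q([(169,226)],.24),'lid edge',q([(90,258),(238,238)],.26),'jaw',q([(223,200)],.02),'cup',q([(586,190)],.085),'carton',q([(527,428)],.02))
```

```text
green [[ 0.594  0.076]
 [ 0.562 -0.117]
 [ 0.347 -0.078]
 [ 0.378  0.115]] [ 0.47  -0.001  0.002]
yaw caddy x 2.962045650462894
lug [[ 0.467 -0.002  0.07 ]] caddy corners [[ 0.572  0.036]
 [ 0.551 -0.085]
 [ 0.36  -0.048]
 [ 0.376  0.077]]
bin [[0.552 0.401]
 [0.41  0.379]
 [0.437 0.185]
 [0.585 0.207]] [0.496 0.293 0.12 ] [0.144 0.196 0.149]
bin yaw 0.15231543306651768
blue [ 0.509 -0.316  0.002] [0.126 0.187 0.124] -2.8872104528864675
tab [[ 0.602 -0.299  0.062]]
tray [[ 0.573 -0.269]
 [ 0.587 -0.339]
 [ 0.461 -0.369]
 [ 0.447 -0.293]] [ 0.517 -0.318  0.018] -2.928843114747485
strays [[0.654 0.139 0.008]
 [0.676 0.035 0.008]]
[[0.635 0.145]
 [0.672 0.133]
 [0.655 0.036]
 [0.698 0.031]]
knob [[0.618 0.314 0.24 ]] lid edge [[0.569 0.409 0.26 ]
 [0.6   0.213 0.26 ]] jaw [[0.712 0.314 0.02 ]] cup [[ 0.727 -0.297  0.085]] carton [[ 0.336 -0.216  0.02 ]]
```

```bash
cat >> h.py <<'E'
np.set_printoptions(precision=3,suppress=True)
def tool(yaw,a): return down(yaw)*Rn.from_euler('y',a)
def show(*poses):
    """poses: (grasp xyz, yaw, lean)"""
    for g,y,a in poses:
        r=rel(g,tool(y,a)); print([round(float(v),1) for v in r[:3]]+[round(float(v),3) for v in r[3:]])
E
python3 - <<'E'
from h import *
d=tool(-.18,.7).apply([0,0,1]);L=np.array([.467,-.002,.064])
show((L-.11*d,-.18,.7))
E
```

```text
[279.8, -496.0, 118.9, -0.169, 0.686, 0.461]
```

Call:
{"method": "step_arm", "body": {
  "plan": [
    [[280, -496, 119, -0.169, 0.686, 0.461], [280, -496, 119, -0.169, 0.686, 0.461], [280, -496, 119, -0.169, 0.686, 0.461], [280, -496, 119, -0.169, 0.686, 0.461], [280, -496, 119, -0.169, 0.686, 0.461], [280, -496, 119, -0.169, 0.686, 0.461], [280, -496, 119, -0.169, 0.686, 0.461], [280, -496, 119, -0.169, 0.686, 0.461], [280, -496, 119, -0.169, 0.686, 0.461], [280, -496, 119, -0.169, 0.686, 0.461], [280, -496, 119, -0.169, 0.686, 0.461], [280, -496, 119, -0.169, 0.686, 0.461], [280, -496, 119, -0.169, 0.686, 0.461], [280, -496, 119, -0.169, 0.686, 0.461]]
  ],
  "grip": 0,
  "newtons": 60
}}

```text
time: 1.85
position: [0.2833, 0.0318, 0.2855]
ee_rot: [2.883, -0.258, 1.051]
ft_force: [0.7, -0.3, -0.0]
finger_gap: 0.094
finger_force: 0.0
```

Run:
```python
from h import *
shot('wrist','w1.png',1.42)
d=tool(-.18,.7).apply([0,0,1]);L=np.array([.467,-.002,.064])
show((L-.11*d,-.18,.7),(L,-.18,.7)); print(proj('wrist',[L])*1.42)
```

```text
[0.0, -0.0, -0.3, 0.0, 0.001, 0.001]
[0.1, -0.1, 109.7, 0.0, 0.001, 0.001]
[[398.089 298.863]]
```

View pics/w1.png

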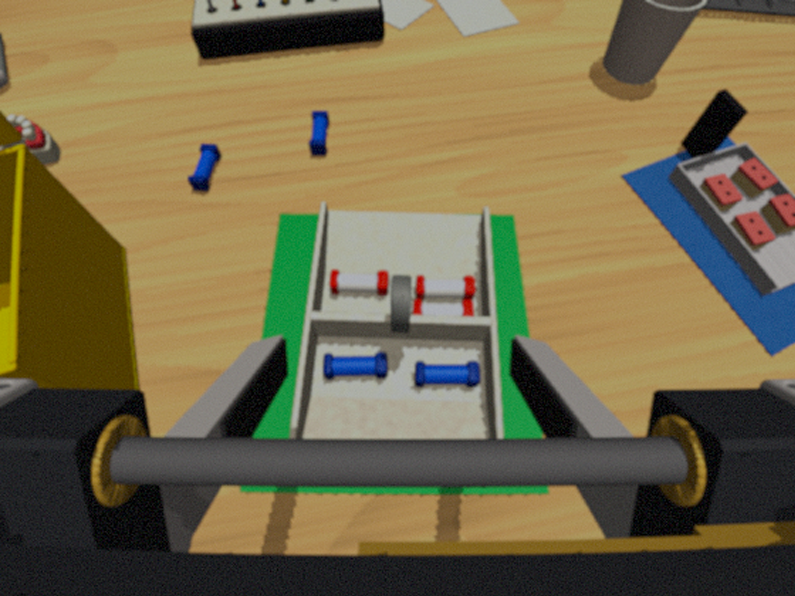

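The wrist view shows the lug at (401,303) against a predicted (398,299), so it is aligned to about 2 mm. I'll advance and grip.

Call:
{"method": "step_arm", "body": {
  "plan": [
    [[0, 1, 50, 0, 0, 0], [0, 1, 85, 0, 0, 0], [-1, 1, 100, 0, 0, 0], [-1, 1, 110, 0, 0, 0], [-1, 1, 110, 0, 0, 0]]
  ]
}}

```text
time: 2.52
position: [0.3566, 0.0052, 0.2214]
ee_rot: [2.91, -0.254, 1.023]
ft_force: [0.3, 0.5, -0.2]
finger_gap: 0.0942
finger_force: 0.0
```

Call:
{"method": "step_arm", "body": {
  "plan": [
    [[0, 0, 0, 0, 0, 0], [0, 0, 0, 0, 0, 0], [0, 0, 0, 0, 0, 0], [0, 0, 0, 0, 0, 0], [0, 0, 0, 0, 0, 0], [0, 0, 0, 0, 0, 0], [0, 0, 0, 0, 0, 0], [0, 0, 0, 0, 0, 0]]
  ],
  "grip": 1,
  "newtons": 60
}}

```text
time: 3.52
position: [0.3565, 0.0056, 0.2213]
ee_rot: [2.911, -0.252, 1.024]
ft_force: [0.1, 1.8, 0.6]
finger_gap: 0.0171
finger_force: 0.7
```

Run:
```python
from h import *
L=np.array([.468,-.002,.064]);B=np.array([.496,.293])
bx=np.array([np.cos(.152),np.sin(.152)])
D=np.r_[B-.04*bx,.265]
print(D)
show((L+[0,0,.08],-.18,.7),(L+[0,0,.22],-.18,.7),((L+[0,0,.22]+np.r_[D[:2],.284])/2,0,.7),(np.r_[D[:2],.28],.152,.7))
```

```text
[0.456 0.287 0.265]
[33.9, -13.2, -50.0, -0.016, 0.025, 0.001]
[121.4, -14.8, -159.3, -0.016, 0.025, 0.001]
[98.5, -135.4, -175.9, 0.099, 0.024, -0.138]
[75.0, -259.7, -187.8, 0.195, 0.023, -0.255]
```

Run:
```python
from h import *
s=status.state();print(s['joint_pos'],s['finger_gap'],s['finger_force']);R=R_(s['ee_rot']);print(np.array(s['position'])+R.apply([0,0,.18]),R.apply([0,0,1]),R.apply([0,1,0]))
shot('wrist','w2.png',1.42)
```

```text
[-0.077  0.116  2.314 -0.905  0.062  2.554] 0.017064410669770633 0.7015510462224483
[ 0.468 -0.012  0.081] [ 0.618 -0.097 -0.781] [-0.168 -0.986 -0.011]
```

View pics/w2.png

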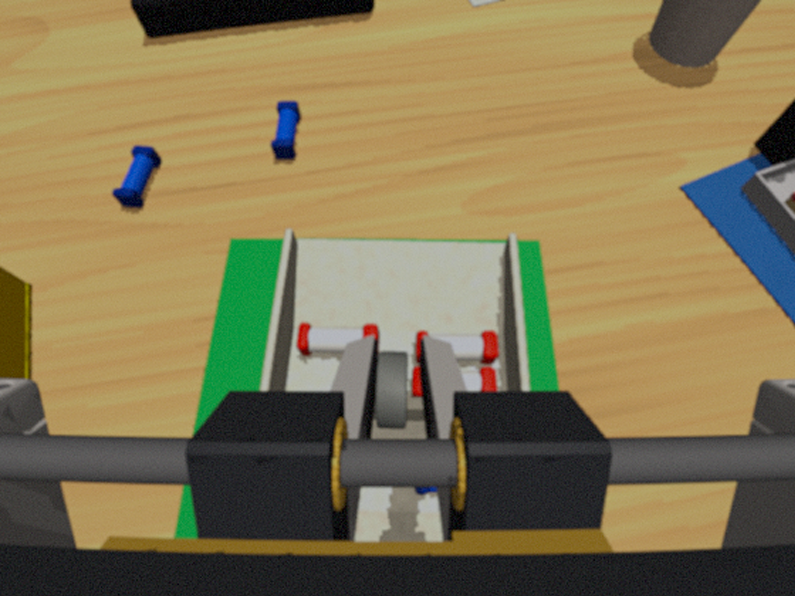

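The lug at (392,388) sits between the fingers but isn't gripped, because the wrist ran into its singularity (j5≈0, j6 at its limit). I'll open, back off and use a smaller lean.

Call:
{"method": "step_arm", "body": {
  "plan": [
    [[0, 0, 0, 0, 0, 0], [0, 0, 0, 0, 0, 0], [0, 0, 0, 0, 0, 0], [0, 0, 0, 0, 0, 0], [0, 0, -50, 0, 0, 0], [0, 0, -90, 0, 0, 0], [0, 0, -90, 0, 0, 0], [0, 0, -90, 0, 0, 0]]
  ],
  "grip": 0
}}

```text
time: 4.58
position: [0.3006, 0.0144, 0.2925]
ee_rot: [2.909, -0.253, 1.028]
ft_force: [0.0, 0.4, -0.9]
finger_gap: 0.0896
finger_force: 0.0
```

Run:
```python
from h import *
a=.3
d=tool(-.18,a).apply([0,0,1]);L=np.array([.468,-.003,.064])
print(status.state()['joint_pos'])
show((L-.09*d,-.18,a),(L,-.18,a))
```

```text
[-0.06  -0.216  2.39  -0.205  0.297  1.86 ]
[87.0, -12.3, 32.5, -0.015, -0.379, 0.004]
[53.8, -11.0, 116.1, -0.015, -0.379, 0.004]
```

Call:
{"method": "step_arm", "body": {
  "plan": [
    [[40, -6, 10, -0.008, -0.19, 0.002], [87, -12, 32, -0.015, -0.379, 0.004], [87, -12, 32, -0.015, -0.379, 0.004], [76, -12, 60, -0.015, -0.379, 0.004], [65, -11, 88, -0.015, -0.379, 0.004], [58, -11, 105, -0.015, -0.379, 0.004], [54, -11, 116, -0.015, -0.379, 0.004], [54, -11, 116, -0.015, -0.379, 0.004]]
  ]
}}

```text
time: 5.58
position: [0.4156, 0.0064, 0.234]
ee_rot: [3.068, -0.277, 0.456]
ft_force: [0.8, 0.2, 0.6]
finger_gap: 0.0942
finger_force: 0.0
```

Run:
```python
from h import *
L=np.array([.468,-.003,.064])
s=status.state();print(s['joint_pos'],s['position']+R_(s['ee_rot']).apply([0,0,.18]))
show((L,-.18,.3))
B=np.array([.496,.293])
bx=np.array([np.cos(.152),np.sin(.152)])
D=np.r_[B-.04*bx,.28]
show((L+[0,0,.08],-.18,.3),(L+[0,0,.22],-.18,.3),((L+[0,0,.22]+np.r_[D[:2],.284])/2,0,.3),(D,.152,.3))
```

```text
[-0.067  0.218  2.096 -0.066  0.535  1.736] [ 0.467 -0.003  0.062]
[0.6, -0.2, -1.9, 0.001, 0.005, 0.0]
[23.8, -0.1, -78.4, 0.001, 0.005, 0.0]
[64.5, 0.1, -212.4, 0.001, 0.005, 0.0]
[35.1, -132.0, -221.5, 0.054, 0.005, -0.172]
[5.7, -265.8, -226.4, 0.098, 0.005, -0.317]
```

Call:
{"method": "step_arm", "body": {
  "plan": [
    [[0, 0, 0, 0, 0, 0], [0, 0, 0, 0, 0, 0], [0, 0, 0, 0, 0, 0], [0, 0, 0, 0, 0, 0], [0, 0, 0, 0, 0, 0], [0, 0, 0, 0, 0, 0], [0, 0, 0, 0, 0, 0], [0, 0, 0, 0, 0, 0], [0, 0, 0, 0, 0, 0], [0, 0, 0, 0, 0, 0]]
  ],
  "grip": 1,
  "newtons": 60
}}

```text
time: 6.82
position: [0.4159, 0.0064, 0.2348]
ee_rot: [3.069, -0.277, 0.457]
ft_force: [0.1, -1.8, -0.5]
finger_gap: 0.0112
finger_force: 60.0
```

Call:
{"method": "step_arm", "body": {
  "plan": [
    [[6, 0, -20, 0, 0, 0], [18, 0, -58, 0, 0, 0], [30, 0, -98, 0, 0, 0], [44, 0, -144, 0, 0, 0], [56, 0, -185, 0, 0, 0], [62, 0, -210, 0, 0, 0], [50, -40, -213, 0.015, 0, -0.05], [37, -85, -214, 0.034, 0.002, -0.11], [22, -132, -217, 0.054, 0.005, -0.172], [10, -180, -220, 0.07, 0.005, -0.22], [0, -225, -222, 0.085, 0.005, -0.27], [-8, -258, -222, 0.096, 0.005, -0.31], [-10, -265, -222, 0.098, 0.005, -0.317], [-10, -265, -222, 0.098, 0.005, -0.317]]
  ]
}}

```text
time: 8.57
position: [0.3901, 0.2804, 0.4438]
ee_rot: [-3.075, -0.234, -0.465]
ft_force: [-1.1, -0.4, -3.2]
finger_gap: 0.0116
finger_force: 60.0
```

Run:
```python
from h import *
s=status.state();print(s['joint_pos'],s['position']+R_(s['ee_rot']).apply([0,0,.18]))
B=np.array([.496,.293])
bx=np.array([np.cos(.152),np.sin(.152)])
D=np.r_[B-.055*bx,.25]
show(*[(D,.152,.3-k) for k in (.15,.3,.45,.6,.75,.9)])
shot('side','s2.png',1.42)
```

```text
[ 0.565  0.073  1.706 -0.134  1.091  2.029] [0.443 0.288 0.272]
[18.9, 3.6, 22.4, 0.0, -0.15, 0.0]
[45.2, 3.6, 28.4, 0.0, -0.3, 0.0]
[70.3, 3.6, 38.3, 0.0, -0.45, 0.0]
[93.7, 3.6, 51.8, 0.0, -0.6, 0.0]
[114.7, 3.6, 68.7, 0.0, -0.75, 0.0]
[133.0, 3.6, 88.5, 0.0, -0.9, 0.0]
```

View pics/s2.png

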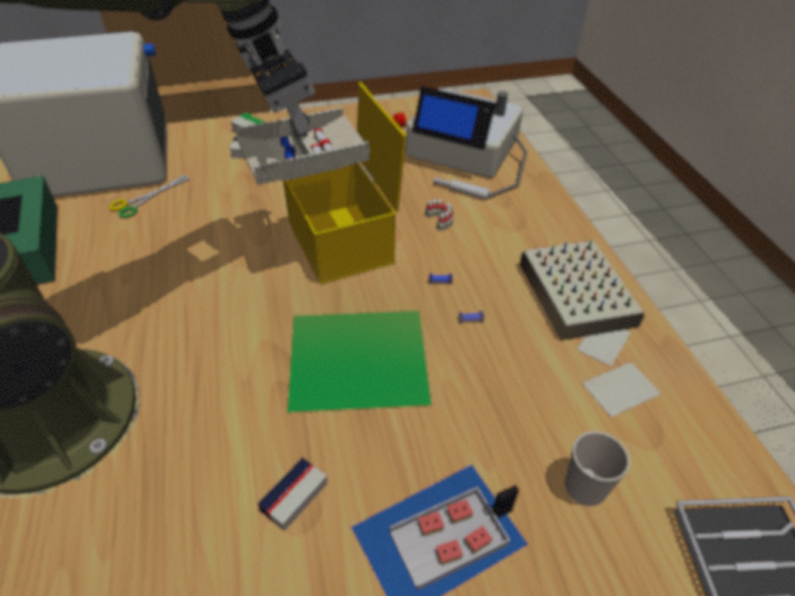

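Call:
{"method": "step_arm", "body": {
  "plan": [
    [[19, 3, 22, 0, -0.15, 0], [45, 3, 28, 0, -0.3, 0], [70, 3, 38, 0, -0.45, 0], [82, 3, 45, 0, -0.525, 0], [94, 3, 52, 0, -0.6, 0], [105, 3, 60, 0, -0.675, 0], [115, 3, 69, 0, -0.75, 0], [133, 3, 88, 0, -0.9, 0], [133, 3, 88, 0, -0.9, 0], [133, 3, 88, 0, -0.9, 0], [133, 3, 88, 0, -0.9, 0], [133, 3, 88, 0, -0.9, 0], [133, 3, 88, 0, -0.9, 0]]
  ]
}}

```text
time: 10.25
position: [0.5417, 0.3008, 0.4]
ee_rot: [2.952, 0.225, -0.91]
ft_force: [-0.6, 0.7, -2.2]
finger_gap: 0.0117
finger_force: 60.0
```

Run:
```python
from h import *
s=status.state();print(s['joint_pos'],s['position']+R_(s['ee_rot']).apply([0,0,.18]))
shot('side','s3.png',3,(130,40,360,220))
B=np.array([.496,.293])
bx=np.array([np.cos(.152),np.sin(.152)])
D=np.r_[B-.055*bx,.25]
L=np.array([.47,-.001,.075])
show((D,.152,-.65),(D+[0,0,.02],.152,-.3),(D+[0,0,.03],.152,0),(D+[0,0,.03],.152,.3),((D+[0,0,.03]+L+[0,0,.2])/2,0,.3),(L+[0,0,.2],-.18,.3))
```

```text
[0.43  0.556 1.199 0.168 1.961 1.866] [0.442 0.285 0.251]
[9.9, 0.8, 1.2, -0.0, -0.052, 0.0]
[-63.5, 0.7, -7.6, -0.0, 0.298, 0.0]
[-117.7, 0.7, 7.4, -0.0, 0.598, 0.0]
[-157.1, 0.7, 44.0, -0.0, 0.898, 0.0]
[-161.5, 136.0, 50.0, 0.023, 0.897, 0.156]
[-164.5, 270.1, 55.1, 0.051, 0.89, 0.34]
```

View pics/s3.png

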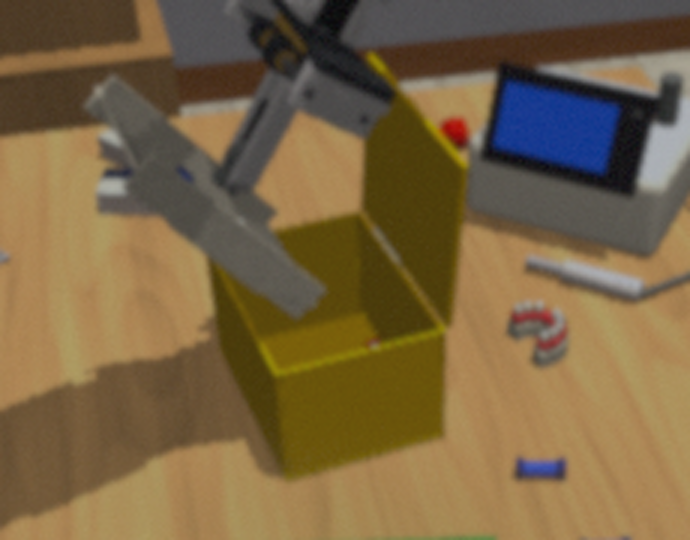

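Call:
{"method": "step_arm", "body": {
  "plan": [
    [[8, 0, 1, 0, -0.1, 0], [8, 0, 1, 0, -0.1, 0], [8, 0, 1, 0, -0.1, 0], [-5, 0, 0, 0, 0.05, 0], [-30, 0, -3, 0, 0.15, 0], [-63, 0, -8, 0, 0.3, 0], [-92, 0, -1, 0, 0.45, 0], [-118, 0, 7, 0, 0.598, 0], [-140, 0, 25, 0, 0.75, 0], [-157, 0, 44, 0, 0.898, 0], [-157, 0, 44, 0, 0.898, 0]]
  ]
}}

```text
time: 11.68
position: [0.3879, 0.2771, 0.4524]
ee_rot: [-3.074, -0.236, -0.465]
ft_force: [-0.9, -0.6, -2.9]
finger_gap: 0.012
finger_force: 60.0
```

Run:
```python
from h import *
L=np.array([.47,-.001,.075])
s=status.state();p=s['position']+R_(s['ee_rot']).apply([0,0,.18]);print(p)
M=(p+L+[0,0,.2])/2
show((M,0,.3),(L+[0,0,.2],-.18,.3),(L+[0,0,.03],-.18,.3),(L-[0,0,.009],-.18,.3))
shot('wrist','w3.png',1.42)
shot('top','t3.png',3,(80,150,240,290))
```

```text
[0.44  0.285 0.28 ]
[-7.1, 135.5, 0.5, -0.046, -0.0, 0.146]
[-12.6, 270.0, 1.6, -0.099, -0.0, 0.318]
[-62.9, 270.1, 164.0, -0.099, -0.0, 0.318]
[-74.5, 270.2, 201.2, -0.099, -0.0, 0.318]
```

View pics/w3.png

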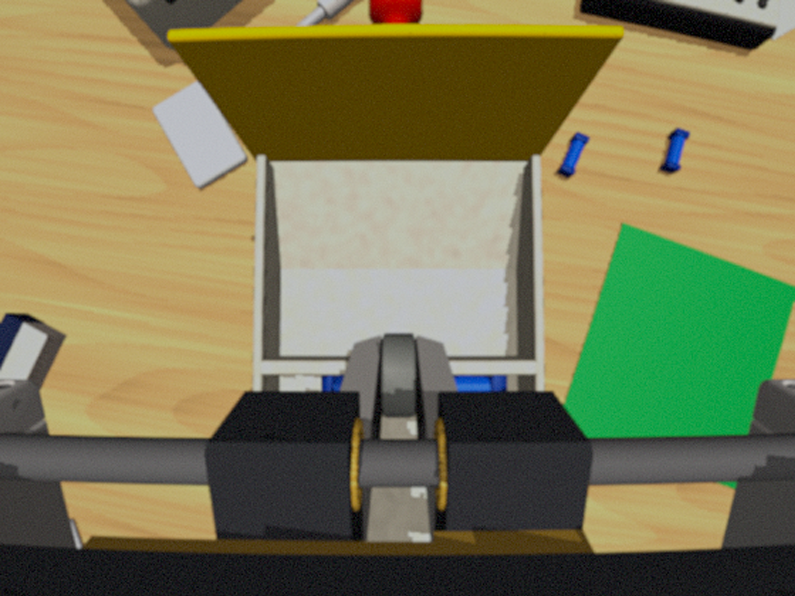

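The used bay is empty and both blue vials lie against the divider, around (340,383) and (480,383). I'll carry the caddy back.

Call:
{"method": "step_arm", "body": {
  "plan": [
    [[-3, 45, 0, -0.015, 0, 0.05], [-5, 90, 0, -0.03, 0, 0.1], [-7, 135, 0, -0.046, 0, 0.146], [-9, 180, 1, -0.065, 0, 0.21], [-11, 225, 1, -0.08, 0, 0.265], [-13, 260, 2, -0.095, 0, 0.31], [-13, 270, 2, -0.099, 0, 0.318], [-25, 270, 40, -0.099, 0, 0.318], [-37, 270, 80, -0.099, 0, 0.318], [-50, 270, 122, -0.099, 0, 0.318], [-62, 270, 160, -0.099, 0, 0.318], [-69, 270, 184, -0.099, 0, 0.318], [-72, 270, 194, -0.099, 0, 0.318], [-74, 270, 200, -0.099, 0, 0.318], [-74, 270, 200, -0.099, 0, 0.318]]
  ]
}}

```text
time: 13.65
position: [0.4188, 0.0087, 0.2392]
ee_rot: [3.067, -0.278, 0.463]
ft_force: [0.7, 0.9, -2.8]
finger_gap: 0.0117
finger_force: 60.0
```

Run:
```python
from h import *
s=status.state();p=s['position']+R_(s['ee_rot']).apply([0,0,.18]);print(p,s['ft_force'])
show((p-[0,0,.003],-.18,.3))
shot('side','s4.png',3,(190,190,320,300))
```

```text
[ 0.471 -0.001  0.067] [ 0.689  0.906 -2.754]
[-1.0, 0.2, 2.9, 0.001, 0.001, -0.001]
```

View pics/s4.png

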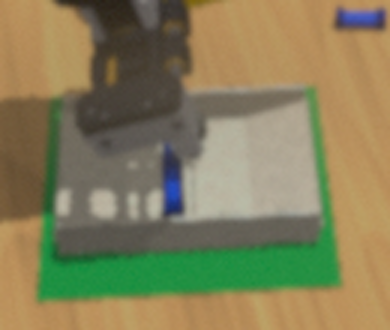

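The caddy hangs level just above the mat, so I'll lower the last 4 mm, release and retreat.

Call:
{"method": "step_arm", "body": {
  "plan": [
    [[-1, 0, 3, 0, 0, 0], [-1, 0, 4, 0, 0, 0], [-1, 0, 4, 0, 0, 0]]
  ]
}}

```text
time: 14.08
position: [0.4188, 0.0086, 0.2348]
ee_rot: [3.067, -0.278, 0.462]
ft_force: [-0.2, -0.3, -2.0]
finger_gap: 0.0115
finger_force: 60.0
```

Call:
{"method": "step_arm", "body": {
  "plan": [
    [[0, 0, 0, 0, 0, 0], [0, 0, 0, 0, 0, 0], [0, 0, 0, 0, 0, 0], [0, 0, 0, 0, 0, 0], [0, 0, 0, 0, 0, 0], [0, 0, 0, 0, 0, 0], [0, 0, -25, 0, 0, 0], [0, 0, -60, 0, 0, 0], [0, 0, -110, 0, 0, 0], [0, 0, -110, 0, 0, 0]]
  ],
  "grip": 0
}}

```text
time: 15.32
position: [0.3866, 0.0147, 0.3426]
ee_rot: [3.066, -0.278, 0.472]
ft_force: [0.6, 0.2, -0.3]
finger_gap: 0.094
finger_force: 0.0
```

Run:
```python
from h import *
shot('wrist','w4.png',1.42)
s=status.state();print(s['joint_pos'])
g=np.array([.602,-.299,.047])
u=np.array([np.cos(.213),np.sin(.213),0]) 
m=np.array([.517,-.318,0])
print(m+.08*u, g)
show((g+[0,0,.16],.213,0))
```

```text
[-0.05  -0.042  2.075 -0.054  0.81   1.733]
[ 0.595 -0.301  0.   ] [ 0.602 -0.299  0.047]
[269.8, 269.8, 35.7, 0.06, -0.298, -0.391]
```

View pics/w4.png

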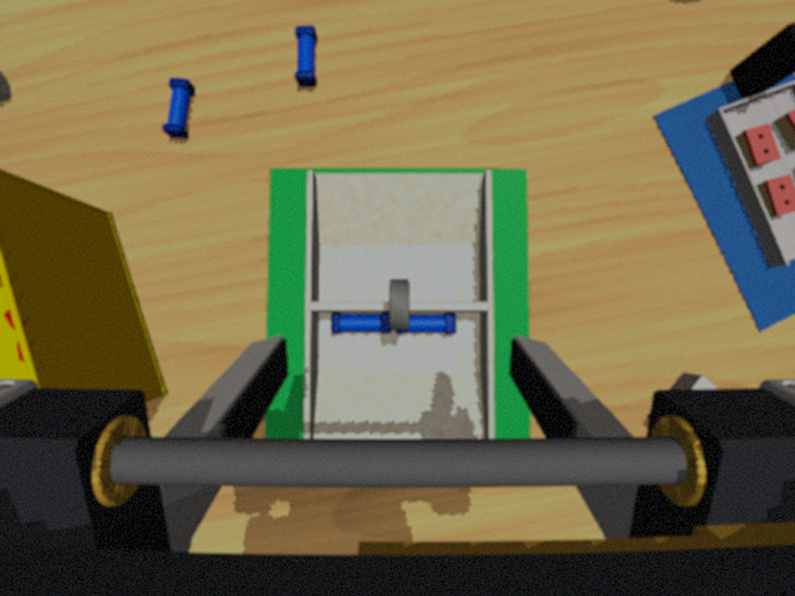

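Call:
{"method": "step_arm", "body": {
  "plan": [
    [[45, 45, 0, 0.01, -0.05, -0.065], [90, 90, 5, 0.02, -0.1, -0.13], [135, 135, 12, 0.03, -0.15, -0.2], [180, 180, 20, 0.04, -0.2, -0.26], [225, 225, 28, 0.05, -0.25, -0.33], [255, 255, 33, 0.06, -0.298, -0.391], [270, 270, 36, 0.06, -0.298, -0.391], [270, 270, 36, 0.06, -0.298, -0.391], [270, 270, 36, 0.06, -0.298, -0.391]]
  ]
}}

```text
time: 16.5
position: [0.6023, -0.2987, 0.3838]
ee_rot: [-3.122, -0.334, 0.007]
ft_force: [-0.4, 0.3, 0.1]
finger_gap: 0.0943
finger_force: 0.0
```

Run:
```python
from h import *
shot('wrist','w5.png',1.42)
g=np.array([.602,-.299,.047])
s=status.state();print(s['joint_pos'])
show((g+[0,0,.16],.213,0)); print(proj('wrist',[g,g+[0,0,.017]])*1.42)
```

```text
[-0.515  0.594  1.148 -0.001  1.403  0.843]
[-0.4, 0.4, -2.5, -0.002, 0.003, 0.001]
[[399.713 281.496]
 [399.741 286.804]]
```

View pics/w5.png

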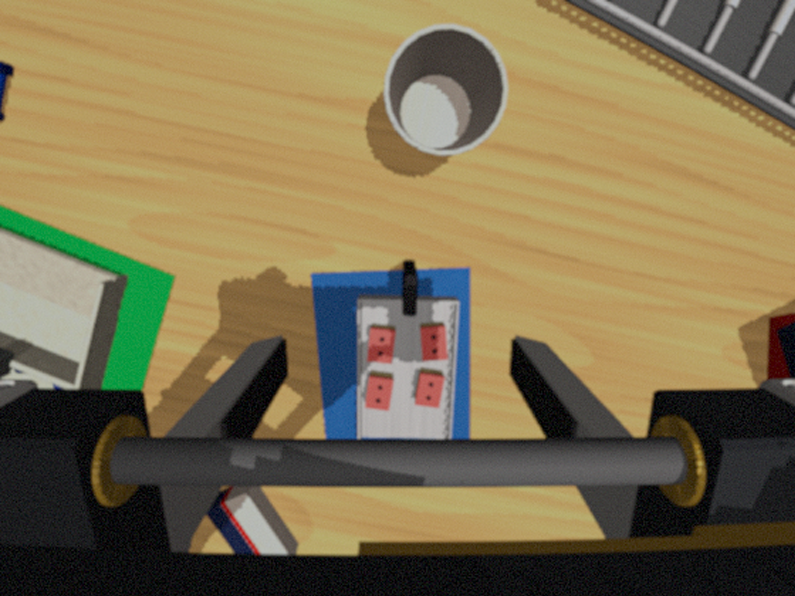

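Run:
```python
from h import *
p=px('wrist',np.array([[410,287],[408,270]])/1.42,.064);print(p)
g=np.r_[p[0,:2],.047]
show((g+[0,0,.06],.21,0),(g,.21,0))
```

```text
[[ 0.603 -0.306  0.064]
 [ 0.614 -0.302  0.064]]
[-0.1, 7.5, 97.5, -0.002, 0.003, 0.004]
[0.1, 7.6, 157.5, -0.002, 0.003, 0.004]
```

Call:
{"method": "step_arm", "body": {
  "plan": [
    [[0, 7, 50, 0, 0, 0], [0, 7, 100, 0, 0, 0], [0, 7, 130, 0, 0, 0], [0, 7, 150, 0, 0, 0], [0, 7, 157, 0, 0, 0], [0, 7, 157, 0, 0, 0]]
  ]
}}

```text
time: 17.3
position: [0.6036, -0.306, 0.2289]
ee_rot: [-3.124, -0.334, 0.003]
ft_force: [-0.5, -0.5, 0.3]
finger_gap: 0.094
finger_force: 0.0
```

Call:
{"method": "step_arm", "body": {
  "plan": [
    [[0, 0, 0, 0, 0, 0], [0, 0, 0, 0, 0, 0], [0, 0, 0, 0, 0, 0], [0, 0, 0, 0, 0, 0], [0, 0, 0, 0, 0, 0], [0, 0, 0, 0, 0, 0], [0, 0, 0, 0, 0, 0], [0, 0, 0, 0, 0, 0], [0, 0, 0, 0, 0, 0], [0, 0, 0, 0, 0, 0], [0, 0, 0, 0, 0, 0]]
  ],
  "grip": 1,
  "newtons": 60
}}

```text
time: 18.68
position: [0.6035, -0.3062, 0.2282]
ee_rot: [-3.123, -0.334, 0.004]
ft_force: [0.6, 0.0, 0.3]
finger_gap: 0.0091
finger_force: 60.0
```

Run:
```python
from h import *
s=status.state();p=s['position']+R_(s['ee_rot']).apply([0,0,.18]);print(p)
# caddy -x dir yaw -.18; tray dump: mouth point at caddy x=-.055, tilt .6
C=np.array([.470,-.001]);y=-.18
u=np.array([np.cos(y),np.sin(y)])
def grip_from_mouth(m,th): # m world pos, th tilt front down
    f=145;h=42
    dx=f*np.cos(th)-(-h)*0; 
    # tray axes: x_t (front) = -u cos + down sin ; z_t = up cos - u... top leans to front (-u)
    X=np.r_[-u*np.cos(th),-np.sin(th)];Z=np.r_[-u*np.sin(th),np.cos(th)]
    return m-.145*X+.042*Z
P=[]
m0=np.r_[C+.05*u,.10]
pre=grip_from_mouth(np.r_[C+.08*u,.14],0)
print(pre)
show((p+[0,0,.12],.21,0),((p+[0,0,.12]+pre)/2,.0,0),(pre,y,0))
for th,z,x in((.2,.10,.06),(.4,.085,.055),(.6,.08,.05),(.7,.08,.05)):
    m=np.r_[C+x*u,z];g=grip_from_mouth(m,th);print(th,g);show((g,y,th))
```

```text
[ 0.603 -0.306  0.048]
[ 0.691 -0.041  0.182]
[-0.8, -0.2, -120.0, -0.001, 0.003, 0.003]
[70.4, -120.3, -127.0, -0.0, 0.003, 0.213]
[141.5, -240.4, -134.0, -0.0, 0.003, 0.393]
0.2 [ 0.661 -0.036  0.17 ]
[79.7, -266.1, -118.2, -0.04, 0.2, 0.392]
0.4 [ 0.639 -0.032  0.18 ]
[28.1, -287.5, -117.6, -0.079, 0.398, 0.388]
0.6 [ 0.614 -0.027  0.197]
[-25.3, -309.6, -116.6, -0.118, 0.595, 0.381]
0.7 [ 0.602 -0.025  0.206]
[-49.7, -319.7, -114.6, -0.138, 0.694, 0.377]
```

Run:
```python
from h import *
C=np.array([.470,-.001]);y=-.18
u=np.array([np.cos(y),np.sin(y)])
def gm(m,th):
    X=np.r_[-u*np.cos(th),-np.sin(th)];Z=np.r_[-u*np.sin(th),np.cos(th)]
    return m-.145*X+.042*Z
for th,z in((0,.09),(.15,.075),(.3,.055),(.36,.052),(.42,.052),(.48,.052),(.54,.052),(.6,.052),(.66,.055)):
    show((gm(np.r_[C+.065*u,z],th),y,th))
```

```text
[127.8, -246.1, -84.0, -0.0, 0.003, 0.393]
[95.7, -259.5, -88.0, -0.03, 0.151, 0.392]
[61.2, -273.7, -81.7, -0.059, 0.299, 0.39]
[47.0, -279.6, -82.6, -0.071, 0.358, 0.389]
[32.6, -285.6, -85.5, -0.083, 0.417, 0.387]
[18.0, -291.7, -87.5, -0.095, 0.477, 0.385]
[3.3, -297.7, -88.6, -0.106, 0.536, 0.383]
[-11.4, -303.8, -88.6, -0.118, 0.595, 0.381]
[-26.1, -309.9, -90.8, -0.13, 0.654, 0.379]
```

Call:
{"method": "step_arm", "body": {
  "plan": [
    [[0, 0, -30, 0, 0, 0], [0, 0, -70, 0, 0, 0], [0, 0, -110, 0, 0, 0.02], [20, -35, -120, 0, 0, 0.06], [45, -75, -120, 0, 0, 0.12], [70, -120, -120, 0, 0, 0.2], [95, -165, -120, 0, 0, 0.27], [115, -210, -115, 0, 0, 0.34], [128, -240, -105, 0, 0, 0.39], [128, -246, -94, 0, 0, 0.393], [128, -246, -86, 0, 0, 0.393], [128, -246, -86, 0, 0, 0.393]]
  ]
}}

```text
time: 20.18
position: [0.6766, -0.0399, 0.3133]
ee_rot: [3.129, -0.283, -0.007]
ft_force: [-0.1, -0.5, -2.5]
finger_gap: 0.0098
finger_force: 60.0
```

Run:
```python
from h import *
C=np.array([.470,-.001]);y=-.18
u=np.array([np.cos(y),np.sin(y)])
s=status.state();p=s['position']+R_(s['ee_rot']).apply([0,0,.18]);print(p,s['joint_pos'])
def gm(m,th):
    X=np.r_[-u*np.cos(th),-np.sin(th)];Z=np.r_[-u*np.sin(th),np.cos(th)]
    return m-.145*X+.042*Z
for th,z in((0,.09),(.15,.075),(.3,.055),(.36,.052),(.42,.052),(.48,.052),(.54,.052),(.6,.052),(.66,.055)):
    show((gm(np.r_[C+.065*u,z],th),y,th))
shot('side','s5.png',2,(150,130,430,420))
```

```text
[ 0.676 -0.04   0.133] [-0.113  0.664  1.205 -0.     1.277  1.639]
[-0.3, -1.3, 1.3, 0.001, 0.004, -0.001]
[-35.1, -1.2, -2.8, 0.001, 0.154, -0.001]
[-72.3, -1.2, 3.6, 0.001, 0.304, -0.001]
[-87.7, -1.2, 2.8, 0.001, 0.364, -0.001]
[-103.4, -1.2, -0.1, 0.001, 0.424, -0.001]
[-119.2, -1.2, -2.1, 0.001, 0.484, -0.001]
[-135.0, -1.2, -3.1, 0.001, 0.544, -0.001]
[-151.0, -1.2, -3.2, 0.001, 0.604, -0.0]
[-166.8, -1.1, -5.3, 0.001, 0.664, -0.0]
```

View pics/s5.png

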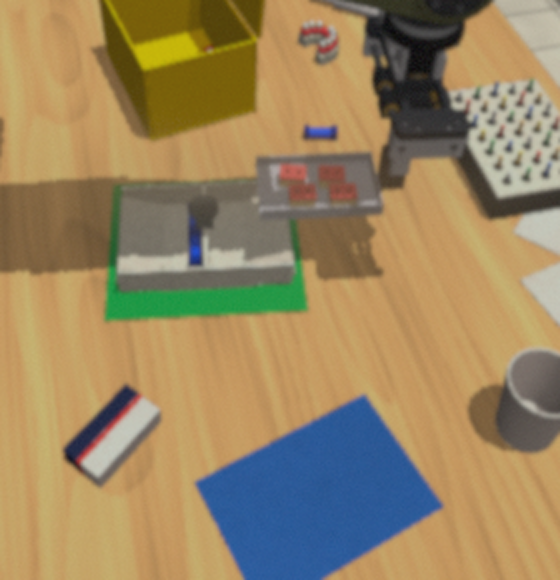

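Call:
{"method": "step_arm", "body": {
  "plan": [
    [[-18, -1, 0, 0, 0.07, 0], [-35, -1, -2, 0, 0.154, 0], [-55, -1, 0, 0, 0.23, 0], [-72, -1, 3, 0, 0.304, 0], [-80, -1, 3, 0, 0.334, 0], [-88, -1, 3, 0, 0.364, 0], [-95, -1, 1, 0, 0.394, 0], [-103, -1, 0, 0, 0.424, 0], [-111, -1, -1, 0, 0.454, 0], [-119, -1, -2, 0, 0.484, 0], [-119, -1, -2, 0, 0.484, 0], [-127, -1, -3, 0, 0.514, 0], [-135, -1, -3, 0, 0.544, 0], [-151, -1, -3, 0, 0.604, 0], [-151, -1, -3, 0, 0.604, 0], [-167, -1, -5, 0, 0.664, 0], [-167, -1, -5, 0, 0.664, 0], [-167, -1, -5, 0, 0.664, 0], [-167, -1, -5, 0, 0.664, 0]]
  ]
}}

```text
time: 22.6
position: [0.5132, -0.0079, 0.3195]
ee_rot: [2.906, -0.262, 0.996]
ft_force: [0.5, 0.3, -1.6]
finger_gap: 0.0097
finger_force: 60.0
```

Run:
```python
from h import *
C=np.array([.470,-.001]);y=-.18
s=status.state();p=s['position']+R_(s['ee_rot']).apply([0,0,.18]);print(p,s['joint_pos'])
pb=np.array([.603,-.306,.048])
show((np.array([.66,-.037,.19]),y,.3),(np.array([.69,-.05,.17]),y,.0),(np.array([.65,-.17,.16]),.01,0),(pb+[0,0,.1],.21,0),(pb+[0,0,.003],.21,0))
shot('side','s6.png',3,(180,130,400,320))
```

```text
[ 0.622 -0.028  0.177] [-0.078  0.239  1.851 -0.162  0.399  1.801]
[102.3, 2.3, 25.6, 0.0, -0.36, 0.0]
[162.1, 9.8, 87.2, 0.0, -0.66, 0.0]
[141.8, 135.0, 84.2, 0.063, -0.658, -0.183]
[117.1, 277.2, 80.3, 0.129, -0.652, -0.376]
[57.6, 277.2, 156.9, 0.129, -0.652, -0.376]
```

View pics/s6.png

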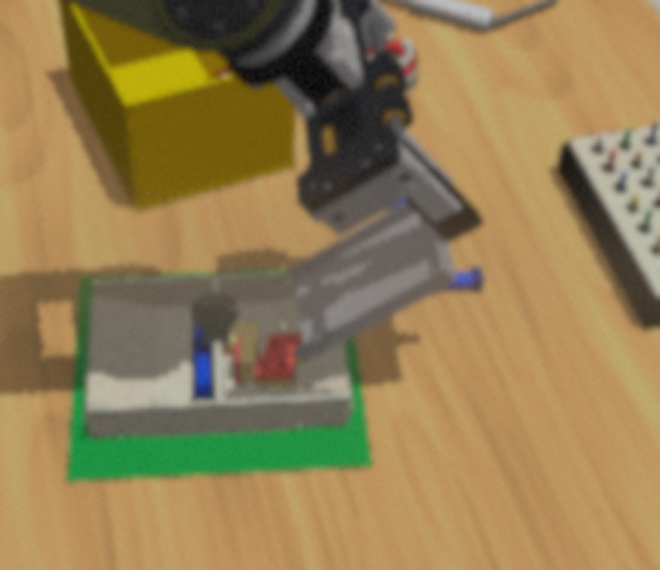

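Call:
{"method": "step_arm", "body": {
  "plan": [
    [[25, 1, -15, 0, -0.05, 0], [60, 2, 0, 0, -0.2, 0], [102, 2, 25, 0, -0.36, 0], [135, 5, 55, 0, -0.51, 0], [162, 10, 87, 0, -0.66, 0], [158, 50, 87, 0.02, -0.66, -0.06], [150, 90, 86, 0.04, -0.66, -0.12], [142, 135, 84, 0.063, -0.658, -0.183], [133, 180, 83, 0.085, -0.656, -0.25], [125, 225, 82, 0.105, -0.654, -0.31], [118, 265, 80, 0.125, -0.652, -0.37], [117, 277, 80, 0.129, -0.652, -0.376], [95, 277, 109, 0.129, -0.652, -0.376], [74, 277, 136, 0.129, -0.652, -0.376], [62, 277, 151, 0.129, -0.652, -0.376], [58, 277, 157, 0.129, -0.652, -0.376], [58, 277, 157, 0.129, -0.652, -0.376]]
  ]
}}

```text
time: 24.78
position: [0.6034, -0.3057, 0.2318]
ee_rot: [3.124, 0.33, 0.002]
ft_force: [-0.6, -0.2, -1.7]
finger_gap: 0.0097
finger_force: 60.0
```

Run:
```python
from h import *
s=status.state();p=s['position']+R_(s['ee_rot']).apply([0,0,.18]);print(p,s['ft_force'])
show((np.array([.603,-.306,.048]),.21,0))
shot('top'); shot('side')
a=np.load('cal_top.npz')['img'][130:300,210:470]; b=np.load('cal_side.npz')['img'][200:420,190:430]
b=cv2.resize(b,(int(240*510/220),510)); a=cv2.resize(a,(int(260*1.1),187)); 
c=np.zeros((510,b.shape[1]+a.shape[1],3),np.uint8);c[:,:b.shape[1]]=b;c[:187,b.shape[1]:]=a
cv2.imwrite('pics/m7.png',c[:,:800])
```

```text
[ 0.604 -0.306  0.052] [-0.628 -0.235 -1.729]
[-0.4, 0.2, 3.8, 0.001, -0.001, 0.001]
```

View pics/m7.png

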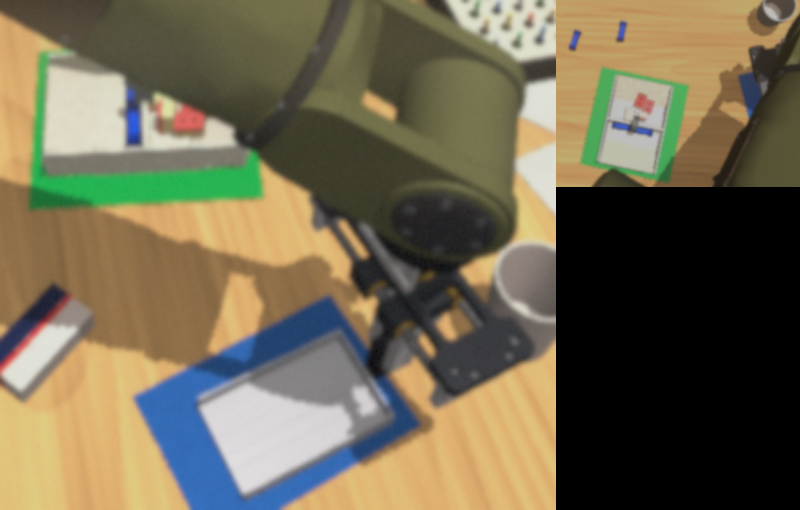

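The tray is empty just above its mat and the blocks lie in the bay. I'll lower it, release and rise.

Call:
{"method": "step_arm", "body": {
  "plan": [
    [[0, 0, 3, 0, 0, 0], [0, 0, 4, 0, 0, 0], [0, 0, 4, 0, 0, 0]]
  ]
}}

```text
time: 25.25
position: [0.6032, -0.3058, 0.2281]
ee_rot: [3.123, 0.33, 0.002]
ft_force: [-0.3, -0.3, 5.5]
finger_gap: 0.0098
finger_force: 60.0
```

Call:
{"method": "step_arm", "body": {
  "plan": [
    [[0, 0, 0, 0, 0, 0], [0, 0, 0, 0, 0, 0], [0, 0, 0, 0, 0, 0], [0, 0, 0, 0, 0, 0], [0, 0, 0, 0, 0, 0], [0, 0, 0, 0, 0, 0], [0, 0, -25, 0, 0, 0], [0, 0, -70, 0, 0, 0], [0, 0, -120, 0, 0, 0], [0, 0, -120, 0, 0, 0]]
  ],
  "grip": 0
}}

```text
time: 26.5
position: [0.6031, -0.3058, 0.352]
ee_rot: [3.12, 0.33, 0.01]
ft_force: [0.6, 0.8, 0.2]
finger_gap: 0.094
finger_force: 0.0
```

```bash
cat >> h.py <<'E'
def blues(cam,z=.01,roi=(.58,.76,-.12,.22),amin=12):
    im=np.load('cal_%s.npz'%cam)['img'].astype(int)
    m=((im[...,0]>im[...,2]+40)&(im[...,0]>im[...,1]+35)).astype(np.uint8)
    n,lab,st,ce=cv2.connectedComponentsWithStats(m)
    for i in range(1,n):
        if st[i,4]<amin: continue
        X=px(cam,[ce[i]],z)[0]
        if not(roi[0]<X[0]<roi[1] and roi[2]<X[1]<roi[3]): continue
        v,u=np.nonzero(lab==i); W=px(cam,np.c_[u,v],z)[:,:2]; W-=W.mean(0)
        e,V=np.linalg.eigh(W.T@W/len(W)); a=V[:,1]; a=a*np.sign(a[0])
        print(cam,X[:2],'yaw %.2f'%np.arctan2(a[1],a[0]),'len %.0f'%(np.sqrt(e[1]*12)*1000),'area',st[i,4])
E
python3 - <<'E'
from h import *
shot('top');shot('side');blues('top');blues('side');print('all');blues('side',roi=(.2,.9,-.2,.5))
E
```

```text
top [0.677 0.036] yaw -0.16 len 37 area 65
top [0.655 0.141] yaw -0.27 len 38 area 65
all
side [0.464 0.027] yaw 1.46 len 15 area 14
side [ 0.459 -0.013] yaw 1.38 len 43 area 83
```

Run:
```python
from h import *
show((np.array([.677,.036,.13]),-.16,0))
```

```text
[143.9, -318.7, 37.0, 0.0, -0.001, 0.371]
```

Call:
{"method": "step_arm", "body": {
  "plan": [
    [[22, -50, 6, 0, 0, 0.06], [45, -100, 12, 0, 0, 0.12], [68, -150, 18, 0, 0, 0.18], [91, -200, 24, 0, 0, 0.24], [113, -250, 30, 0, 0, 0.3], [135, -300, 35, 0, 0, 0.36], [144, -319, 37, 0, 0, 0.371], [144, -319, 37, 0, 0, 0.371], [144, -319, 37, 0, 0, 0.371]]
  ],
  "newtons": 20
}}

```text
time: 27.72
position: [0.677, 0.0352, 0.3094]
ee_rot: [3.131, -0.252, -0.001]
ft_force: [0.3, -0.7, -0.0]
finger_gap: 0.0942
finger_force: 0.0
```

Run:
```python
from h import *
shot('wrist');shot('top');blues('wrist',amin=60);blues('top')
show((np.array([.677,.036,.022]),-.16,0))
```

```text
wrist [0.676 0.035] yaw -0.16 len 44 area 676
wrist [0.666 0.137] yaw -0.60 len 19 area 224
[-0.2, -1.1, 108.0, 0.0, -0.0, -0.002]
```

Call:
{"method": "step_arm", "body": {
  "plan": [
    [[0, -1, 50, 0, 0, 0], [-1, -1, 90, 0, 0, 0], [-1, -1, 108, 0, 0, 0], [-1, -1, 108, 0, 0, 0]]
  ]
}}

```text
time: 28.32
position: [0.6766, 0.0367, 0.2022]
ee_rot: [3.131, -0.253, 0.001]
ft_force: [0.0, 0.8, -0.4]
finger_gap: 0.0936
finger_force: 0.0
```

Call:
{"method": "step_arm", "body": {
  "plan": [
    [[0, 0, 0, 0, 0, 0], [0, 0, 0, 0, 0, 0], [0, 0, 0, 0, 0, 0], [0, 0, 0, 0, 0, 0], [0, 0, 0, 0, 0, 0], [0, 0, 0, 0, 0, 0], [0, 0, 0, 0, 0, 0], [0, 0, 0, 0, 0, 0], [0, 0, 0, 0, 0, 0], [0, 0, -50, 0, 0, 0], [0, 0, -110, 0, 0, 0], [0, 0, -110, 0, 0, 0]]
  ],
  "grip": 1
}}

```text
time: 29.82
position: [0.6767, 0.0374, 0.3178]
ee_rot: [-3.131, 0.252, -0.015]
ft_force: [-0.2, 0.4, -0.8]
finger_gap: 0.0134
finger_force: 20.0
```

Run:
```python
from h import *
show((np.array([.430,.028,.13]),-.18,0),(np.array([.430,.028,.036]),-.18,0));shot('wrist');blues('wrist',amin=60,z=.12)
shot('top');blues('top')
```

```text
[-242.1, 48.8, 5.5, -0.001, -0.009, 0.02]
[-243.0, 48.9, 99.5, -0.001, -0.009, 0.02]
wrist [0.676 0.037] yaw -0.16 len 47 area 1792
wrist [0.688 0.096] yaw -0.28 len 27 area 574
```

Call:
{"method": "step_arm", "body": {
  "plan": [
    [[-50, 10, 0, 0, 0, 0], [-105, 21, 2, 0, 0, 0.01], [-160, 32, 3, 0, -0.005, 0.02], [-215, 43, 5, 0, -0.009, 0.02], [-242, 49, 10, 0, -0.009, 0.02], [-243, 49, 40, 0, -0.009, 0.02], [-243, 49, 75, 0, -0.009, 0.02], [-243, 49, 95, 0, -0.009, 0.02], [-243, 49, 99, 0, -0.009, 0.02], [-243, 49, 99, 0, -0.009, 0.02]]
  ]
}}

```text
time: 31.18
position: [0.4285, 0.0279, 0.2129]
ee_rot: [-3.128, 0.283, 0.015]
ft_force: [-0.9, 0.7, -0.3]
finger_gap: 0.0134
finger_force: 20.0
```

Call:
{"method": "step_arm", "body": {
  "plan": [
    [[0, 0, 0, 0, 0, 0], [0, 0, 0, 0, 0, 0], [0, 0, 0, 0, 0, 0], [0, 0, 0, 0, 0, 0], [0, 0, -30, 0, 0, 0], [0, 0, -70, 0, 0, 0], [0, 0, -110, 0, 0, 0], [0, 0, -110, 0, 0, 0]]
  ],
  "grip": 0.7
}}

```text
time: 32.17
position: [0.4299, 0.0277, 0.3255]
ee_rot: [-3.128, 0.283, 0.005]
ft_force: [-1.0, -0.3, -0.8]
finger_gap: 0.0282
finger_force: 0.0
```

Run:
```python
from h import *
shot('wrist');blues('wrist',amin=60,z=.014,roi=(.2,.6,-.2,.2));shot('top');blues('top');blues('top',z=.014,roi=(.2,.6,-.2,.2))
show((np.array([.655,.141,.13]),-.27,0),(np.array([.655,.141,.022]),-.27,0))
```

```text
wrist [0.462 0.028] yaw 1.39 len 44 area 616
wrist [ 0.452 -0.026] yaw 1.37 len 29 area 412
wrist [0.427 0.028] yaw -0.17 len 45 area 651
top [0.655 0.141] yaw -0.27 len 38 area 62
[201.7, -151.9, 11.0, 0.001, 0.008, 0.09]
[202.6, -151.9, 119.0, 0.001, 0.008, 0.09]
```

Run:
```python
from h import *
show((np.array([.68,.05,.14]),-.27,0),(np.array([.655,.141,.14]),-.27,0))
```

```text
[242.6, -66.9, 0.7, 0.001, 0.008, 0.09]
[201.6, -151.9, 1.0, 0.001, 0.008, 0.09]
```

Call:
{"method": "step_arm", "body": {
  "plan": [
    [[55, -15, 0, 0, 0, 0.02], [110, -30, 0, 0, 0, 0.04], [165, -45, 0, 0, 0, 0.06], [220, -60, 1, 0, 0.008, 0.08], [243, -67, 1, 0, 0.008, 0.09], [235, -90, 1, 0, 0.008, 0.09], [220, -120, 1, 0, 0.008, 0.09], [202, -152, 1, 0, 0.008, 0.09], [202, -152, 1, 0, 0.008, 0.09], [202, -152, 1, 0, 0.008, 0.09]]
  ],
  "grip": 0.1
}}

```text
time: 33.52
position: [0.6553, 0.141, 0.3197]
ee_rot: [3.112, -0.423, -0.002]
ft_force: [-0.5, -1.0, 0.3]
finger_gap: 0.0849
finger_force: 0.0
```

Run:
```python
from h import *
shot('wrist');blues('wrist',amin=60)
show((np.array([.655,.141,.022]),-.27,0))
```

```text
wrist [0.654 0.139] yaw -0.28 len 44 area 630
[-0.5, -0.5, 117.8, 0.001, 0.001, -0.001]
```

Call:
{"method": "step_arm", "body": {
  "plan": [
    [[-1, 1, 50, 0, 0, 0], [-1, 1, 95, 0, 0, 0], [-1, 1, 118, 0, 0, 0], [-1, 1, 118, 0, 0, 0]]
  ]
}}

```text
time: 34.08
position: [0.6544, 0.1391, 0.2012]
ee_rot: [3.112, -0.426, -0.003]
ft_force: [-0.2, 0.7, 0.3]
finger_gap: 0.0848
finger_force: 0.0
```

Call:
{"method": "step_arm", "body": {
  "plan": [
    [[0, 0, 0, 0, 0, 0], [0, 0, 0, 0, 0, 0], [0, 0, 0, 0, 0, 0], [0, 0, 0, 0, 0, 0], [0, 0, 0, 0, 0, 0], [0, 0, 0, 0, 0, 0], [0, 0, 0, 0, 0, 0], [0, 0, 0, 0, 0, 0], [0, 0, 0, 0, 0, 0], [0, 0, -50, 0, 0, 0], [0, 0, -115, 0, 0, 0], [0, 0, -115, 0, 0, 0]]
  ],
  "grip": 1
}}

```text
time: 35.58
position: [0.6547, 0.1404, 0.323]
ee_rot: [-3.111, 0.423, -0.012]
ft_force: [-0.2, -0.1, -1.5]
finger_gap: 0.0132
finger_force: 20.0
```

Run:
```python
from h import *
show((np.array([.68,.05,.14]),-.18,0),(np.array([.422,-.015,.135]),-.18,0),(np.array([.422,-.015,.036]),-.18,0))
```

```text
[48.5, 80.4, 3.1, -0.003, -0.008, -0.09]
[-182.8, 211.9, 6.0, -0.003, -0.008, -0.09]
[-183.5, 212.2, 105.0, -0.003, -0.008, -0.09]
```

Call:
{"method": "step_arm", "body": {
  "plan": [
    [[25, 40, 1, 0, 0, -0.04], [48, 80, 3, 0, -0.008, -0.09], [0, 107, 3, 0, -0.008, -0.09], [-50, 136, 4, 0, -0.008, -0.09], [-100, 165, 5, -0.003, -0.008, -0.09], [-150, 193, 6, -0.003, -0.008, -0.09], [-180, 210, 10, -0.003, -0.008, -0.09], [-183, 212, 40, -0.003, -0.008, -0.09], [-183, 212, 75, -0.003, -0.008, -0.09], [-183, 212, 98, -0.003, -0.008, -0.09], [-183, 212, 105, -0.003, -0.008, -0.09], [-183, 212, 105, -0.003, -0.008, -0.09]]
  ]
}}

```text
time: 37.08
position: [0.4213, -0.0151, 0.2125]
ee_rot: [3.126, -0.283, -0.015]
ft_force: [-0.7, 0.4, 0.6]
finger_gap: 0.0137
finger_force: 20.0
```

Call:
{"method": "step_arm", "body": {
  "plan": [
    [[0, 0, 0, 0, 0, 0], [0, 0, 0, 0, 0, 0], [0, 0, 0, 0, 0, 0], [0, 0, 0, 0, 0, 0], [0, 0, -30, 0, 0, 0], [0, 0, -70, 0, 0, 0], [0, 0, -115, 0, 0, 0], [0, 0, -115, 0, 0, 0]]
  ],
  "grip": 0.7
}}

```text
time: 38.08
position: [0.4226, -0.015, 0.3302]
ee_rot: [3.126, -0.283, -0.005]
ft_force: [0.5, -0.4, -0.2]
finger_gap: 0.0282
finger_force: 0.0
```

Run:
```python
from h import *
shot('wrist');blues('wrist',amin=60,z=.014,roi=(.2,.6,-.2,.2));shot('top');blues('top',roi=(.58,.9,-.2,.25))
im=np.load('cal_wrist.npz')['img'].astype(int); 
# pink/red block pixels in used bay
m=((im[...,2]>im[...,1]+50)&(im[...,2]>im[...,0]+40)).astype(np.uint8)
n,lab,st,ce=cv2.connectedComponentsWithStats(m)
C=np.array([.470,-.001]);ux=np.array([-.984,.179]);uy=np.array([-.179,-.984])
for i in range(1,n):
    if st[i,4]>60: X=px('wrist',[ce[i]],.02)[0];d=X[:2]-C;print('red',X[:2],st[i,4],'caddy',d@ux,d@uy)
# lid: knob red via top
t=np.load('cal_top.npz')['img'].astype(int)
m=((t[...,2]>t[...,1]+90)&(t[...,2]>t[...,0]+90)).astype(np.uint8);n,lab,st,ce=cv2.connectedComponentsWithStats(m)
print([(ce[i],st[i,4]) for i in range(1,n) if st[i,4]>15])
```

```text
wrist [0.463 0.032] yaw 1.41 len 36 area 494
wrist [ 0.453 -0.021] yaw 1.39 len 37 area 526
wrist [0.427 0.028] yaw -0.20 len 45 area 643
wrist [ 0.419 -0.016] yaw -0.18 len 45 area 637
red [ 0.514 -0.019] 1584 caddy -0.046938273499437 0.009615016759003208
red [ 0.481 -0.014] 69 caddy -0.013629247411094213 0.010889795581153897
red [ 0.337 -0.213] 373 caddy 0.09345210822699891 0.2322816216015237
[(array([117.744, 160.519]), np.int32(133))]
```

```bash
cat >> h.py <<'E'
Bc=np.array([.496,.293]);bx=np.array([np.cos(.152),np.sin(.152)]);by=np.array([-bx[1],bx[0]])
def bw(x,y,z): return np.r_[Bc+x*bx+y*by,z]
E
python3 - <<'E'
from h import *
show((np.array([.60,.06,.24]),.0,0),(bw(.15,-.15,.27),.152,0),(bw(.135,-.05,.27),.152,0))
E
```

```text
[160.8, -105.4, -94.6, 0.002, 0.009, -0.181]
[207.1, -223.0, -125.3, 0.002, 0.009, -0.333]
[160.3, -312.6, -125.2, 0.002, 0.009, -0.333]
```

Call:
{"method": "step_arm", "body": {
  "plan": [
    [[30, -20, -50, 0, 0, -0.05], [75, -50, -80, 0, 0, -0.1], [120, -80, -92, 0, 0.005, -0.15], [165, -110, -97, 0, 0.009, -0.19], [190, -155, -110, 0, 0.009, -0.25], [207, -205, -122, 0, 0.009, -0.32], [207, -223, -125, 0, 0.009, -0.333], [190, -260, -125, 0, 0.009, -0.333], [168, -300, -125, 0, 0.009, -0.333], [160, -313, -125, 0, 0.009, -0.333], [160, -313, -125, 0, 0.009, -0.333], [160, -313, -125, 0, 0.009, -0.333]]
  ],
  "grip": 1
}}

```text
time: 39.67
position: [0.6376, 0.263, 0.4497]
ee_rot: [3.13, 0.237, -0.001]
ft_force: [-0.1, 0.1, 0.1]
finger_gap: 0.0008
finger_force: 0.0
```

Run:
```python
from h import *
s=status.state();print(s['position']+R_(s['ee_rot']).apply([0,0,.18]),bw(.135,-.05,.27),s['ft_force'],s['joint_pos'])
for th in np.r_[1.6,np.arange(1.5,-.01,-.15)]:
    r=.130;P=np.array([.075-r*np.cos(th),.12+r*np.sin(th)])+.006*np.array([np.sin(th),np.cos(th)])-.002*np.array([np.sin(th),np.cos(th)])
    print('%.2f'%th,end=' ');show((bw(P[0]+.008*min(1,1),-.05,P[1]+.019),.152,0))
```

```text
[0.637 0.263 0.27 ] [0.637 0.264 0.27 ] [-0.113  0.077  0.123] [ 0.338  0.607  0.98  -0.002  1.555  1.758]
1.60 [-44.6, -1.0, 0.9, 0.002, 0.001, -0.001]
1.50 [-57.6, -1.0, 0.8, 0.002, 0.001, -0.001]
1.35 [-77.0, -1.0, 3.1, 0.002, 0.001, -0.001]
1.20 [-95.8, -1.0, 8.2, 0.002, 0.001, -0.001]
1.05 [-113.6, -1.0, 16.1, 0.002, 0.001, -0.001]
0.90 [-130.0, -1.0, 26.5, 0.002, 0.001, -0.001]
0.75 [-144.8, -1.0, 39.3, 0.002, 0.001, -0.001]
0.60 [-157.4, -1.0, 54.2, 0.002, 0.001, -0.001]
0.45 [-167.7, -1.0, 70.7, 0.002, 0.001, -0.001]
0.30 [-175.3, -1.1, 88.6, 0.002, 0.001, -0.001]
0.15 [-180.2, -1.1, 107.5, 0.002, 0.001, -0.001]
0.00 [-182.3, -1.1, 126.9, 0.002, 0.001, -0.001]
```

Call:
{"method": "step_arm", "body": {
  "plan": [
    [[-22, 0, 1, 0, 0, 0], [-45, 0, 1, 0, 0, 0], [-58, 0, 1, 0, 0, 0], [-77, 0, 3, 0, 0, 0], [-96, 0, 8, 0, 0, 0], [-114, 0, 16, 0, 0, 0], [-130, 0, 27, 0, 0, 0], [-145, 0, 40, 0, 0, 0], [-157, 0, 54, 0, 0, 0], [-168, 0, 71, 0, 0, 0], [-175, 0, 89, 0, 0, 0], [-180, 0, 107, 0, 0, 0], [-182, 0, 118, 0, 0, 0], [-182, 0, 118, 0, 0, 0]]
  ]
}}

```text
time: 41.42
position: [0.4574, 0.236, 0.3318]
ee_rot: [3.13, 0.238, -0.002]
ft_force: [1.1, 0.4, -0.2]
finger_gap: 0.0007
finger_force: 0.0
```

Call:
{"method": "step_arm", "body": {
  "plan": [
    [[0, 0, 4, 0, 0, 0], [0, 0, 7, 0, 0, 0], [0, 0, 7, 0, 0, 0]]
  ]
}}

```text
time: 41.8
position: [0.4573, 0.2366, 0.3259]
ee_rot: [3.131, 0.239, 0.001]
ft_force: [-0.6, -1.4, 5.0]
finger_gap: 0.0002
finger_force: 2.9
```

Call:
{"method": "step_arm", "body": {
  "plan": [
    [[0, 0, 2, 0, 0, 0], [0, 0, 3, 0, 0, 0], [0, 0, 3, 0, 0, 0], [0, 0, -40, 0, 0, 0], [0, 0, -95, 0, 0, 0], [-30, 30, -140, 0, 0, 0], [-50, 80, -150, 0, 0, 0], [-70, 130, -150, 0, 0, 0], [-90, 180, -150, 0, 0, 0], [-100, 210, -150, 0, 0, 0], [-100, 210, -150, 0, 0, 0], [-100, 210, -150, 0, 0, 0]]
  ]
}}

```text
time: 43.3
position: [0.3903, 0.0144, 0.4757]
ee_rot: [3.131, 0.239, 0.0]
ft_force: [0.7, 0.9, -0.1]
finger_gap: 0.0002
finger_force: 0.0
```

Run:
```python
from h import *
shot('wrist');shot('top')
a=np.load('cal_wrist.npz')['img'];b=np.load('cal_top.npz')['img'][90:350,30:470]
a=cv2.resize(a,(373,280));b=cv2.resize(b,(427,252));
w=cv2.resize(np.load('cal_top.npz')['img'][190:295,230:335],(310,310),interpolation=cv2.INTER_CUBIC)
s=optics.camera('side')['img'];s=cv2.resize(s[30:420,120:450],(262,310))
c=np.zeros((600,800,3),np.uint8);c[:280,:373]=a;c[:252,373:]=b;c[285:595,:310]=w;c[285:595,330:592]=s
cv2.imwrite('pics/f.png',c)
```

```text
(no output)
```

View pics/f.png

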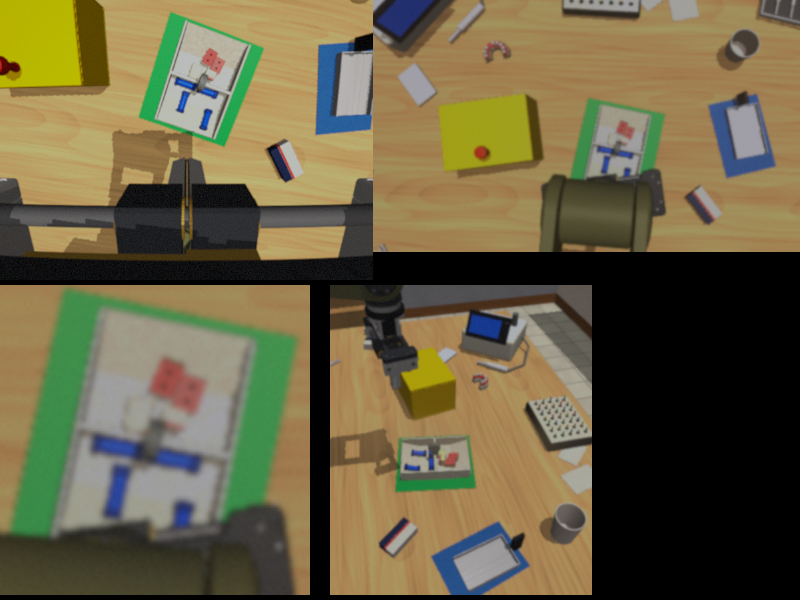

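The lid is shut, the caddy stands on the green mat with four blue vials in the near bay, the blocks are in the far bay, and the tray lies empty on its mat. Two blocks show their pink tops; the other two lie on their sides against the divider.

```bash
python3 -c "
from h import *
print(job.sign_off())"
```

```text
the job is handed in; nothing more can be done
None
```

The job is handed in with every step carried out at about 43 s of the 210 s allowed. The final pictures show the finished station as asked, but the sign-off returned no verdict, and two of the four blocks show only as cream sides against the divider.

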